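Touch-test the magenta popper and stop the drying fan

TASK

Check that the varnish on the magenta popper head is dry: with your fingertips touch its flat top lightly, so that it just dips a few millimetres on its springy stem without being pushed to the stop, and let it spring back; then press the fan's red stop button fully in and let go. Do not pick up or shift anything, do not touch the other three poppers, do not press the green button, and leave the other things on the table where they are.

Things in the scene. Friction and masses are not known exactly. Their poses are not given: they have to be found in the camera images.
- magenta_stand: loose drying stand of the magenta popper: a dark steel foot, 52 mm across and 19 mm high, about 0.35 kg, standing in the white tray; origin at the centre of its underside, z up; on a springy stem it carries the magenta popper head (a fishing-lure body). Foot, stem and head stand 80 mm high in all
- magenta_top (a point): centre of the flat round top (28 mm across) of the magenta (purple-pink) popper head, 80 mm above the underside of its stand; the head below it is a 38 mm tall bullet shape narrowing downwards, with a white eye either side
- magenta_head (a joint): how far the magenta head is pressed down on its stem, in m: 0 at rest, grows downwards to a hard stop at 0.012; the spring takes 0.5 N per mm and returns it to 0; negative if it is pulled up
- lime_stand: loose drying stand of the lime popper: a dark steel foot, 52 mm across and 19 mm high, about 0.35 kg, standing in the white tray; origin at the centre of its underside, z up; on a springy stem it carries the lime popper head (a fishing-lure body). Foot, stem and head stand 80 mm high in all
- lime_top (a point): centre of the flat round top (28 mm across) of the yellow-green popper head, 80 mm above the underside of its stand; the head below it is a 38 mm tall bullet shape narrowing downwards, with a white eye either side
- lime_head (a joint): how far the lime head is pressed down on its stem, in m: 0 at rest, grows downwards to a hard stop at 0.012; the spring takes 0.5 N per mm and returns it to 0; negative if it is pulled up
- orange_stand: loose drying stand of the orange popper: a dark steel foot, 52 mm across and 19 mm high, about 0.35 kg, standing in the white tray; origin at the centre of its underside, z up; on a springy stem it carries the orange popper head (a fishing-lure body). Foot, stem and head stand 80 mm high in all
- orange_top (a point): centre of the flat round top (28 mm across) of the orange popper head, 80 mm above the underside of its stand; the head below it is a 38 mm tall bullet shape narrowing downwards, with a white eye either side
- orange_head (a joint): how far the orange head is pressed down on its stem, in m: 0 at rest, grows downwards to a hard stop at 0.012; the spring takes 0.5 N per mm and returns it to 0; negative if it is pulled up
- teal_stand: loose drying stand of the teal popper: a dark steel foot, 52 mm across and 19 mm high, about 0.35 kg, standing in the white tray; origin at the centre of its underside, z up; on a springy stem it carries the teal popper head (a fishing-lure body). Foot, stem and head stand 80 mm high in all
- teal_top (a point): centre of the flat round top (28 mm across) of the blue-green popper head, 80 mm above the underside of its stand; the head below it is a 38 mm tall bullet shape narrowing downwards, with a white eye either side
- teal_head (a joint): how far the teal head is pressed down on its stem, in m: 0 at rest, grows downwards to a hard stop at 0.012; the spring takes 0.5 N per mm and returns it to 0; negative if it is pulled up
- tray: fixed white drip tray, 220 x 220 mm, rim 14 mm high, floor 5 mm thick; origin at the centre of its underside; the four stands are in it, about 96 mm apart in a square, any colour in any place
- fan: fixed grey drying fan, a box 150 (x) x 90 (y) x 110 mm high, with a round grille on its -y face; origin at the centre of its underside; on its top the red stop button lies 35 mm to -x and the green start button 35 mm to +x of its middle
- stop_button_top (a point): centre of the top of the round red stop button, 26 mm across, facing up on top of the fan, 128 mm above the table; its black housing is 42 mm across
- stop_button (a joint): travel of the red stop button in m: 0 released, 0.006 fully in; a spring needing about 4 N when fully in pushes it back out
- start_button_top (a point): centre of the top of the round green start button, 26 mm across, facing up on top of the fan, 128 mm above the table; its black housing is 42 mm across
- start_button (a joint): travel of the green start button in m: 0 released, 0.006 fully in; a spring needing about 4 N when fully in pushes it back out
- thread_spool: loose black thread spool, 28 mm across, 38 mm high, upright in the middle of the tray; origin at the centre of its underside; leave alone
- bead_jar: loose jar with a black cap, 40 mm across, 65 mm high; origin at the centre of its underside; leave alone
- varnish_bottle: loose small bottle with a red cap, 34 mm across, 60 mm high; origin at the centre of its underside; leave alone
- knife: loose closed dark pocket knife, 100 x 22 x 12 mm, lying flat along its x; origin at the centre of its underside; leave alone
- bodkin: loose bodkin (a pointed tool with a handle), 150 mm long, lying along its x with the handle to -x; leave alone
There are look-alikes about, which are no part of the job. What is shaped like the magenta_stand but brown is not meant.

How it is judged:
On the way, in this order (a step that is already met when the one before it is completed fails the run):
1. the fingertips touch the top of the magenta popper so that it dips at least 1 mm (value of joint magenta_head above 0.001 m and contact force between the fingers and magenta_stand above 0.3 N), for 0.05 s.
2. the fingers are off the magenta popper and it has sprung back (value of joint magenta_head below 0.0007 m and contact force between the fingers and magenta_stand below 0.05 N), for 0.1 s.
3. the fingers press the red stop button at least 4 mm in (value of joint stop_button above 0.004 m and contact force between the fingers and fan above 0.5 N), for 0.05 s.
At the end, for the whole second after the job is handed in: All four poppers have sprung back to rest (within 1 mm) on upright, resting stands (tilt under 0.1 rad); the magenta stand is within 12 mm of where it began, the other stands within 8 mm, the spool, jar, bottle, knife and bodkin within 10 mm; both buttons are out (within 1 mm) (distance of magenta_stand from where it was at the start of the episode below 0.012 m and distance of each of lime_stand, orange_stand, teal_stand from where it was at the start of the episode below 0.008 m and angle between each of magenta_stand, lime_stand, orange_stand, teal_stand's own z axis and vertical below 0.1 rad and value of joint magenta_head between -0.002 and 0.001 m and linear speed of each of magenta_stand, lime_stand, orange_stand, teal_stand below 0.02 m/s and value of joint lime_head between -0.002 and 0.001 m and value of joint orange_head between -0.002 and 0.001 m and value of joint teal_head between -0.002 and 0.001 m and value of joint each of stop_button, start_button below 0.001 m and distance of each of thread_spool, bead_jar, varnish_bottle, knife, bodkin from where it was at the start of the episode below 0.01 m); the robot touches nothing.
It fails at once if the magenta popper is pressed hard (over 10 mm down, or over 12 N) (value of joint magenta_head above 0.01 m or contact force between any of the fingers, the arm and magenta_stand above 12 N).
It fails at once if the magenta popper or its stand is lifted, pulled up, shoved (over 12 mm) or tipped (value of joint magenta_head below -0.004 m or distance of magenta_stand from where it was at the start of the episode above 0.012 m or angle between magenta_stand's own z axis and vertical above 0.2 rad).
It fails at once if the lime, orange or teal popper or its stand is touched (over 0.3 N) or moved (over 8 mm) ((contact force between any of the fingers, the arm and lime_stand above 0.3 N or distance of lime_stand from where it was at the start of the episode above 0.008 m) or (contact force between any of the fingers, the arm and orange_stand above 0.3 N or distance of orange_stand from where it was at the start of the episode above 0.008 m) or (contact force between any of the fingers, the arm and teal_stand above 0.3 N or distance of teal_stand from where it was at the start of the episode above 0.008 m)).
It fails at once if the green start button is pressed (value of joint start_button above 0.002 m).
It fails at once if the spool, jar, bottle, knife or bodkin is moved by more than 10 mm (distance of any of thread_spool, bead_jar, varnish_bottle, knife, bodkin from where it was at the start of the episode above 0.01 m).
It also fails if it takes over 38 s, if anything falls off the work surface, if the arm or the gripper's body presses on something with over 40 N, if the wrist force passes 120 N, or if a joint passes its speed limit or range.

ROBOT

A 7-joint arm with a two-finger parallel gripper is mounted at the origin on the work surface. World frame = base frame: x ahead of the robot, y to its left, z up, the work surface at z = 0. Lengths are in m, angles in rad, forces in N, time in s.
With the tool pointing down it reaches from about 0.35 to 0.775 m from the base axis. Payload 3.1 kg.
Tool frame: the origin (TCP) lies midway between the tips of the shut fingers; the grasp point (between the pads) lies 19 mm behind it (grip_depth is the distance from the TCP to the grasp point, in m); z points along the fingers, y is the line along which they close (so a half turn about z gives the same grasp; the last joint's range is limited). The gripper opens to 85 mm and grips with 20 to 120 N. Pads are 22 mm wide; open, the fingers measure 114 mm over their backs; the gripper's body (76 mm by 85 mm) begins 54 mm behind the grasp point. The pads swing forward as they close: fully open they stand 13 mm farther back than shut.
Start: joints at [1.245, 0.311, 0.014, 1.512, -0.004, 1.319, -0.027], TCP at [0.154, -0.528, 0.231] pointing down, gripper open.
Joint ranges: [-2.7, 2.7], [-0.3, 1.91], [-1.27, 1.3], [0.12, 2.57], [-1.44, 4.58], [0.2, 2.03], [-3.05, 3.05]. Speed limits (rad/s): [2.79, 2.79, 3.14, 3.14, 3.14, 3.14, 3.14].

INTERFACE

Orientations are given as a 3x3 rotation matrix whose columns are the frame's x, y, z axes.
In Python, from plant import * gives the robot as it stands. Calls block until the motion is done:
- reach(position, orientation): joint-space move of the TCP to a pose.
- move_l(position, rot=None, velocity=0.15, f_stop=None): straight line of the TCP; rot=None keeps the orientation; velocity is the mean speed in m/s. With f_stop (N) it stops when the force on the tool has changed by that much, and returns True; else False.
- goto_joints(angles): joint-space move.
- move_gripper(opening, force=None): finger opening in m; force is the grip in N (None keeps the last); returns when the fingers have stopped.
- wait(seconds).
- inverse_kinematics(position, orientation): joint angles nearest the present ones, or None.
- sense(): the state.
- snapshot(name): name is "scene" or "top" or "wrist"; returns a dict with "img" (400x640x3 uint8, red, green, blue), "intrinsics" (3x3 intrinsics, pixels), "k1" (the pictures are not rectified: a ray, as slopes to the right and down, at radius r is drawn at 1 + k1 r^2 times it, then the intrinsics apply), "T" (4x4, takes a point from camera to world coordinates); the wrist camera has in their place "tool_from_camera" (4x4, takes a point from camera to tool coordinates, whose origin is the TCP and whose axes are the flange's). Camera axes: x right, y up, looking along -z (the intrinsics and any distortion apply to the point x, -y, -z); pixel columns grow to the right and rows downward; lengths in m; the calibration is good to about 2 mm. A picture is of the moment at which its call begins: read the wrist's pose just before it. There is no depth.
A pose or a line that the arm cannot do raises IKError and nothing moves.
- finish_job(): hands the job in; it is judged then, once.
The state is a dict: "clock": time; "joint_pos": joint angles; "qvel": joint speeds; "effort": joint torques, N m; "position": TCP position; "ee_rot": TCP orientation; "ft_force": force on the tool from outside, world axes, zero at the start; "ft_torque": the same for the moment, N m; "width": finger opening in m; "grasp_force": force on a finger pad.
Only numpy, scipy, OpenCV 4.12 (cv2) and the standard library are available. Lean on these libraries where they do the work, as an engineer would, in place of code of your own. Each camera call takes 0.05 s, during which the arm holds its last target. There are 200 camera calls.

## Working session

There is one attempt and no reset: what is moved stays moved. The work goes in short steps, each a Python script; the robot and the scene stay as the last script left them, time stands still between calls to the robot, and variables do not carry over. Pictures are saved under pics/ and viewed, at most 10 in all, crops included, and the job is handed in when it is done.

```bash
mkdir -p pics; python3 - <<'E'
from plant import *
import cv2,numpy as np
s=sense();print(s['clock'],s['position'],s['ee_rot'],s['width'])
for n in("scene","top"):
    d=snapshot(n);cv2.imwrite(f'pics/{n}0.png',d['img'][:,:,::-1]);np.savez(f'pics/{n}0.npz',**d);print(n,d['intrinsics'],d['k1'],d['T'])
E
```

```text
0.0 [ 0.15382768 -0.52729948  0.23021978] [[ 9.59962852e-01  2.80126369e-01 -7.35183255e-04]
 [ 2.80127323e-01 -9.59960226e-01  2.24650966e-03]
 [-7.64400881e-05 -2.36251074e-03 -9.99997206e-01]] 0.08535593675953702
scene [[463.12391061   0.         327.87016518]
 [  0.         463.12391061 204.41845307]
 [  0.           0.           1.        ]] -0.014998059403579801 [[-0.80026961 -0.34758205  0.48862589  1.12127463]
 [ 0.59942162 -0.48571525  0.63621885  0.62696322]
 [ 0.0161948   0.80203953  0.59705135  0.72282781]
 [ 0.          0.          0.          1.        ]]
top [[408.35799282   0.         319.21594394]
 [  0.         408.35799282 201.97464283]
 [  0.           0.           1.        ]] -0.07962768659718855 [[ 0.01391419  0.99110022 -0.13238866  0.49280893]
 [-0.99939413  0.01800901  0.02978335 -0.03137817]
 [ 0.03190248  0.13189403  0.99075032  1.06460164]
 [ 0.          0.          0.          1.        ]]
```

View pics/scene0.png

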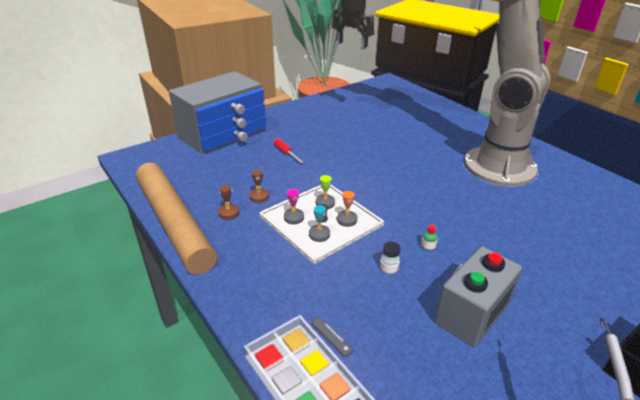

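View pics/top0.png

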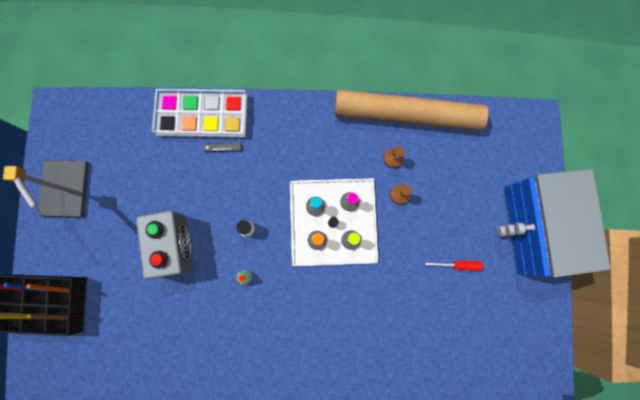

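The top view shows the magenta head at (351,199), stop button at (158,260) and green at (153,229). The scene view shows magenta at (293,197) and red at (494,260). The magenta patch in the paint box at (169,102) is not the target.

```bash
cat > h.py <<'E'
import cv2,numpy as np
def ray(d,uv,T=None):
    T=d['T'] if T is None else T
    p=cv2.undistortPoints(np.array([[uv]],float),d['intrinsics'],np.array([float(d['k1']),0,0,0]))[0,0]
    return T[:3,3],T[:3,:3]@np.array([p[0],-p[1],-1])
def onplane(d,uv,z,T=None):
    o,v=ray(d,uv,T);return o+v*(z-o[2])/v[2]
def blobs(img,h0,h1,smin=120,vmin=80,amin=20):
    hsv=cv2.cvtColor(np.ascontiguousarray(img),cv2.COLOR_RGB2HSV)
    sh=hsv.copy();sh[...,0]=(hsv[...,0].astype(int)-h0)%180
    m=cv2.inRange(sh,(0,smin,vmin),((h1-h0)%180,255,255))
    n,l,st,c=cv2.connectedComponentsWithStats(m)
    return [(c[i],st[i]) for i in range(1,n) if st[i,4]>=amin]
def project(d,p,T=None):
    T=d['T'] if T is None else T
    q=np.linalg.inv(T)@np.r_[p,1];x=np.array([q[0],-q[1]])/-q[2]
    x=x*(1+d['k1']*(x@x));K=d['intrinsics'];return K[:2,:2]@x+K[:2,2]
E
python3 - <<'E'
from h import *
np.set_printoptions(precision=4,suppress=True)
for n in('top','scene'):
    d=dict(np.load(f'pics/{n}0.npz'))
    for nm,h0,h1,z in(('mag',145,165,.085),('red',172,5,.128),('green',50,80,.128),('teal',85,100,.085),('lime',28,42,.085),('orange',8,18,.085)):
        for c,st in blobs(d['img'],h0,h1):
            p=onplane(d,c,z)
            if .2<p[0]<.9 and -.4<p[1]<.6: print(n,nm,c,st,p)
E
```

```text
top mag [168.65   102.0611] [162  96  15  13 180] [0.8702 0.3213 0.085 ]
top mag [352.2991 198.0561] [347 193  12  11 107] [ 0.6348 -0.1412  0.085 ]
top red [233. 103.] [226  97  15  13 185] [0.8534 0.1504 0.128 ]
top red [156.3101 259.0853] [150 253  13  13 129] [0.4801 0.3097 0.128 ]
top red [241.5    277.6667] [239 275   6   6  30] [0.4423 0.1136 0.128 ]
top green [190.1221 102.0116] [183  96  15  13 172] [0.8543 0.2538 0.128 ]
top green [152.3628 228.7699] [147 223  12  12 113] [0.5489 0.323  0.128 ]
top green [245.913  275.7826] [242 272   7  11  23] [0.4467 0.1038 0.128 ]
top teal [315.8333 202.3333] [310 197  12  12 108] [ 0.6227 -0.0526  0.085 ]
top lime [209.7661 123.0819] [203 117  14  13 171] [0.8166 0.2141 0.085 ]
top lime [353.6471 238.4034] [348 232  12  13 119] [ 0.5369 -0.1448  0.085 ]
top orange [411.6588 109.7327] [ 336   92  151   37 2623] [ 0.864  -0.2922  0.085 ]
top orange [188.8779 123.0872] [182 117  14  13 172] [0.8158 0.2663 0.085 ]
top orange [393.5693 156.7715] [384 147  19  20 267] [ 0.7402 -0.2438  0.085 ]
top orange [400.2915 193.8524] [391 186  20  18 
[... 653 characters left out ...]
319.4885 211.5725] [314 205  12  16 131] [ 0.6309 -0.0421  0.085 ]
scene lime [325.1471 181.8627] [321 176  10  16 102] [ 0.5489 -0.1312  0.085 ]
scene lime [314.2364 361.8051] [302 351  26  23 313] [0.8673 0.269  0.085 ]
scene orange [256.84 172.36] [254 171   7   4  25] [ 0.6641 -0.2663  0.085 ]
scene orange [258.562  193.5255] [251 185  16  15 137] [ 0.7071 -0.1831  0.085 ]
scene orange [224.8158 188.5526] [221 186   9   6  38] [ 0.7626 -0.2481  0.085 ]
scene orange [347.6    196.6706] [343 192  11  14  85] [ 0.543  -0.0501  0.085 ]
scene orange [228.0488 210.    ] [220 201  18  16 164] [ 0.7953 -0.1671  0.085 ]
scene orange [334.6005 386.7359] [321 374  29  26 443] [0.8677 0.3226 0.085 ]
```

```bash
python3 - <<'E'
from plant import *
from h import *
np.set_printoptions(precision=4,suppress=True)
R=np.array([[1,0,0],[0,-1,0],[0,0,-1.]])
move_gripper(0.0)
reach([.638,-.139,.24],R)
s=sense();d=snapshot('wrist')
Tt=np.eye(4);Tt[:3,:3]=s['ee_rot'];Tt[:3,3]=s['position'];T=Tt@d['tool_from_camera']
np.savez('pics/w1.npz',T=T,**d);cv2.imwrite('pics/w1.png',d['img'][:,:,::-1])
print(s['clock'],s['position'],s['width'],d['tool_from_camera'],s['ft_force'])
for nm,h0,h1 in(('mag',145,165),('teal',85,100),('lime',28,42),('orange',8,18)):
    for c,st in blobs(d['img'],h0,h1,amin=60): print(nm,c,st,onplane(d,c,.085,T))
E
```

```text
3.0833 [ 0.6376 -0.1409  0.24  ] -0.0003336691631139325 [[ 0.0013  0.9468  0.3219  0.0841]
 [ 1.     -0.0011 -0.0009 -0.0011]
 [-0.0005  0.3219 -0.9468 -0.1421]
 [ 0.      0.      0.      1.    ]] [-0.5904  0.0078 -0.5832]
mag [328.7909 180.5442] [314 165  31  32 770] [ 0.642 -0.141  0.085]
teal [229.2595 195.9431] [215 180  30  31 686] [ 0.6279 -0.0522  0.085 ]
orange [453.9616  39.8353] [ 422   15   70   56 2580] [ 0.7553 -0.2387  0.085 ]
orange [450.037  141.2128] [ 430  120   48   47 1377] [ 0.6764 -0.2441  0.085 ]
orange [479.3919 155.3778] [465 141  30  30 712] [ 0.6642 -0.2709  0.085 ]
orange [244.0104 279.6568] [230 262  29  33 676] [ 0.5426 -0.0586  0.085 ]
```

View pics/w1.png

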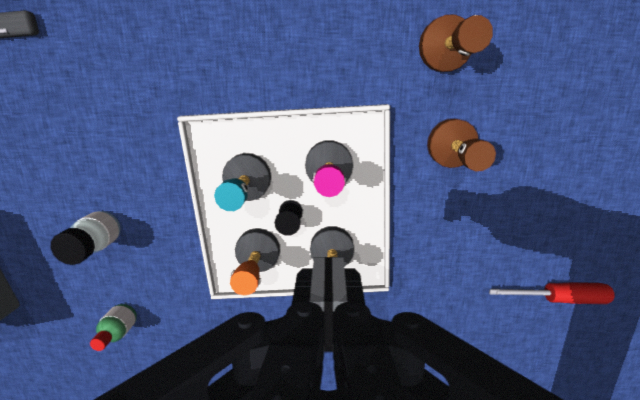

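The wrist view shows the magenta top as a clean disc at (329,181), which gives (0.641,-0.141). That agrees with the top and scene views.

```bash
python3 - <<'E'
from plant import *
from h import *
np.set_printoptions(precision=4,suppress=True)
x,y=.640,-.141
move_l([x,y,.12],velocity=.12); move_l([x,y,.093],velocity=.05); wait(.3)
b=sense();print(b['clock'],b['position'],b['ft_force'])
hit=move_l([x,y,.081],velocity=.012,f_stop=1.5)
wait(.15);s=sense();print(hit,s['clock'],s['position'],s['ft_force']-b['ft_force'])
d=snapshot('scene');cv2.imwrite('pics/s2.png',cv2.resize(d['img'][150:260,230:400,::-1],None,fx=4,fy=4))
E
```

```text
5.275 [ 0.6402 -0.141   0.0933] [ 1.3129 -0.3025 -0.5201]
True 6.2917 [ 0.6398 -0.141   0.0813] [-0.5691  0.8541  2.7076]
```

View pics/s2.png

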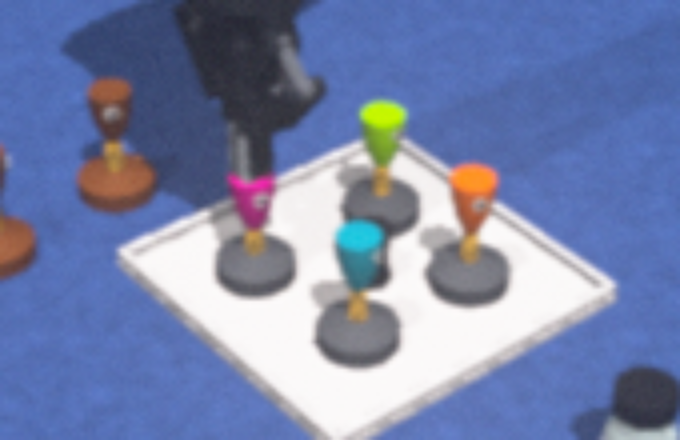

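The fingertips sit on the magenta head at z = 0.0813 with about 2.7 N. That is a dip of roughly 4 mm, the stand is still in place, and the other heads are clear. Next I lift off and look at the red button.

```bash
python3 - <<'E'
from plant import *
from h import *
np.set_printoptions(precision=4,suppress=True)
R=np.array([[1,0,0],[0,-1,0],[0,0,-1.]])
move_l([.640,-.141,.12],velocity=.04); move_l([.640,-.141,.25]); wait(.1)
d=snapshot('scene')
for c,st in blobs(d['img'],145,165): print('mag',c,st)
reach([.48,.311,.25],R);wait(.3)
s=sense();d=snapshot('wrist')
Tt=np.eye(4);Tt[:3,:3]=s['ee_rot'];Tt[:3,3]=s['position'];T=Tt@d['tool_from_camera']
cv2.imwrite('pics/w3.png',d['img'][:,:,::-1])
print(s['clock'],s['position'],s['ft_force'])
for nm,h0,h1 in(('red',172,5),('green',50,80)):
    for c,st in blobs(d['img'],h0,h1,amin=100): print(nm,c,st,onplane(d,c,.128,T))
E
```

```text
mag [588.7758  13.9735] [574   0  32  31 678]
mag [540.3484  49.7819] [531  37  20  32 376]
mag [292.3 195. ] [287 189  12  17 120]
10.6833 [0.4805 0.3105 0.2499] [ 0.0417 -0.3376 -0.466 ]
red [328.5711 193.3829] [312 177  34  34 914] [0.4833 0.3108 0.128 ]
red [506.7593 210.7864] [496 202  22  19 295] [0.4686 0.1667 0.128 ]
green [311.7214 105.2739] [293  86  36  37 858] [0.5505 0.3232 0.128 ]
```

View pics/w3.png

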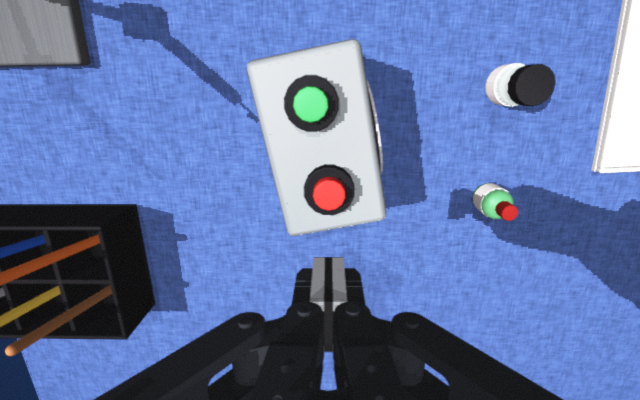

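The magenta head is back at its original pixel position (292.3,195). The red button is at (329,193), which gives (0.482,0.311). Green is 68 mm away, matching the 70 mm spacing. I'll press now.

```bash
python3 - <<'E'
from plant import *
from h import *
np.set_printoptions(precision=4,suppress=True)
x,y=.482,.311
move_l([x,y,.16],velocity=.12); move_l([x,y,.136],velocity=.05); wait(.2)
b=sense();print(b['clock'],b['position'],b['ft_force'])
hit=move_l([x,y,.118],velocity=.015,f_stop=9)
wait(.2);s=sense();print(hit,s['clock'],s['position'],s['ft_force']-b['ft_force'])
E
```

```text
12.4667 [0.4822 0.3112 0.1364] [ 0.3195  0.291  -0.1387]
True 13.425 [0.4821 0.3111 0.1262] [-0.8169 -1.0656  5.6007]
```

The press stopped at z = 0.126, which is higher than a full press should reach, so I'll look.

```bash
python3 - <<'E'
from plant import *
from h import *
np.set_printoptions(precision=4,suppress=True)
s=sense();print(s['clock'],s['position'],s['ft_force'],s['width'])
a=snapshot('scene')['img'][215:315,410:550,::-1]
o=np.load('pics/scene0.npz')['img'][215:315,410:550,::-1]
cv2.imwrite('pics/s4.png',cv2.resize(np.vstack([a]),None,fx=5,fy=5,interpolation=cv2.INTER_CUBIC))
E
```

```text
13.425 [0.4821 0.3111 0.1262] [-0.4974 -0.7746  5.462 ] 9.635258881651713e-05
```

View pics/s4.png

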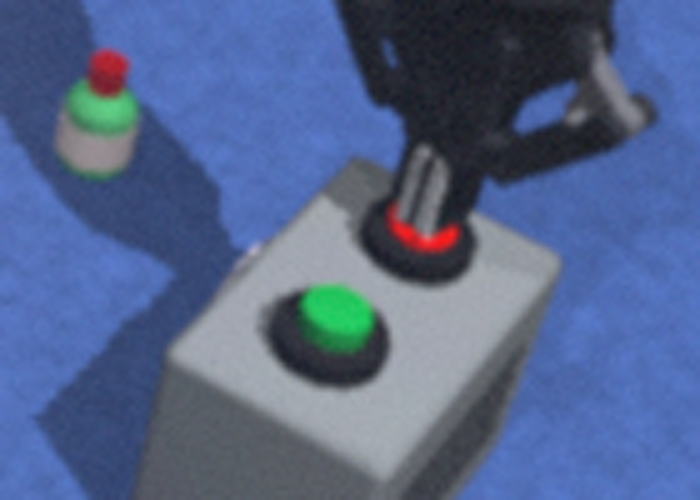

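The red button is deep in its housing, with no side wall showing, unlike the green one. I'll press firmly onto the stop to be sure, then release.

```bash
python3 - <<'E'
from plant import *
from h import *
np.set_printoptions(precision=4,suppress=True)
x,y=.482,.311
hit=move_l([x,y,.117],velocity=.012,f_stop=15)
s=sense();print(hit,s['clock'],s['position'],s['ft_force'])
wait(.2);s=sense();print(s['position'],s['ft_force'])
a=snapshot('scene')['img'][215:315,410:550,::-1]
move_l([x,y,.16],velocity=.05);move_l([x,y,.25]);wait(.3)
s=sense();print(s['clock'],s['position'],s['ft_force'])
d=snapshot('scene');b=d['img'][215:315,410:550,::-1]
cv2.imwrite('pics/s5.png',cv2.resize(np.hstack([a,b]),(784,280),interpolation=cv2.INTER_CUBIC))
o=np.load('pics/scene0.npz')['img']
for nm,h0,h1 in(('red',172,5),('mag',145,165),('teal',85,100)):
  for im in(o,d['img']):
    print(nm,[(c,st[4]) for c,st in blobs(im,h0,h1,amin=90)])
E
```

```text
True 13.8417 [0.4821 0.3111 0.1262] [-0.2919 -0.491   4.5389]
[0.4821 0.311  0.1262] [-0.1529 -0.6341  4.5435]
15.9833 [0.4817 0.3107 0.2491] [-0.6082 -0.9023  0.4059]
red [(array([281.728, 145.672]), np.int32(125)), (array([494.6129, 258.6129]), np.int32(155)), (array([268.0899, 355.537 ]), np.int32(378))]
red [(array([281.6746, 145.619 ]), np.int32(126)), (array([494.5633, 258.6266]), np.int32(158)), (array([268.1011, 355.516 ]), np.int32(376))]
mag [(array([588.8056,  13.9337]), np.int32(679)), (array([545.8041,  48.7216]), np.int32(97)), (array([292.2941, 194.916 ]), np.int32(119))]
mag [(array([292.2562, 194.9917]), np.int32(121))]
teal [(array([319.4885, 211.5725]), np.int32(131))]
teal [(array([319.4884, 211.4651]), np.int32(129))]
```

View pics/s5.png

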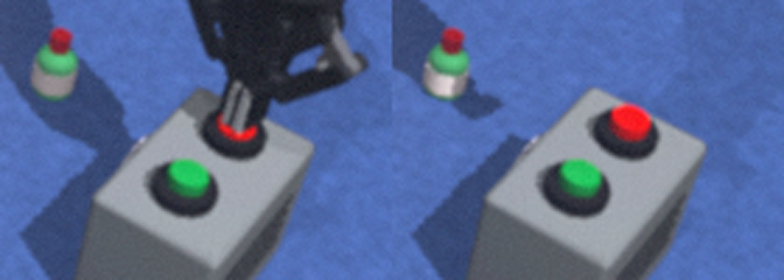

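The released button pops out and the poppers are unmoved. The stop height is still odd, so I'll press again in small steps to get force against depth.

```bash
python3 - <<'E'
from plant import *
from h import *
np.set_printoptions(precision=4,suppress=True)
x,y=.482,.311
move_l([x,y,.16],velocity=.15);move_l([x,y,.138],velocity=.08);wait(.1)
b=sense()['ft_force'][2]
for z in np.arange(.136,.1185,-.0015):
    move_l([x,y,z],velocity=.02);wait(.1);s=sense();f=s['ft_force'][2]-b
    print(round(s['clock'],2),round(z,4),s['position'][2].round(4),round(f,2))
    if f>20:break
d=snapshot('scene')['img'];cv2.imwrite('pics/s6.png',d[:,:,::-1])
move_l([x,y,.16],velocity=.08);print(sense()['clock'])
o=np.load('pics/scene0.npz')['img']
for im in(o,d):
    print([(c,st) for c,st in blobs(im[240:290,470:520],172,5,amin=10)])
E
```

```text
17.66 0.136 0.1361 1.69
18.01 0.1345 0.1345 0.44
18.36 0.133 0.133 1.09
18.71 0.1315 0.1318 0.8
19.06 0.13 0.1302 3.37
19.41 0.1285 0.1287 3.59
19.76 0.127 0.1272 3.3
20.11 0.1255 0.1261 6.84
20.46 0.124 0.126 12.75
20.81 0.1225 0.1259 19.21
21.16 0.121 0.1257 26.04
21.85
[(array([24.6129, 18.6129]), array([ 18,  12,  15,  14, 155], dtype=int32))]
[(array([24.    , 21.8358]), array([17, 16, 15, 10, 67], dtype=int32))]
```

The curve shows contact at 0.132 and a hard stop at 0.126. That is the full 6 mm of travel, with a 4 mm height bias in the tool, so the button went fully in. I'll retreat and hand in.

```bash
python3 - <<'E'
from plant import *
move_l([.482,.311,.25]);wait(.5);print(finish_job())
E
```

```text
the job is handed in; nothing more can be done
None
```

I touched the magenta popper lightly (an estimated 4–8 mm dip at about 2.7 N) and it sprang back, then pressed the red stop button fully in and released it (I pressed it three times in all, to check the depth); I saw nothing else move, and the job is handed in with no verdict shown.

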